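Refill the tilt-out walnut bin

TASK

Put the walnuts away: pull the front of the wooden counter bin out as far as it goes, then pour all five walnuts from the metal scoop into its open pocket. Stand the empty scoop upright on the worktop again and push the bin fully shut, with all the walnuts inside and the other things left where they are.

Things in the scene. Friction and masses are not known exactly. Their poses are not given: they have to be found in the camera images.
- bin_unit: Wooden bin housing, fixed on the worktop: 160 deep (x) x 224 wide (y) x 208 mm high, walls 10 mm. Origin: centre of its underside. Its open face is at x = -80 mm in its own frame and looks to its -x, roughly towards the robot. Nothing hangs above it, but to its left a wall cabinet hangs over the back of the worktop (world x above 0.63 m, y above 0.15 m): keep the arm clear of that.
- bin_hinge (a point): Fixed point: middle of the hinge line of the tilting front, in the housing's frame at (-80, 0, 14) mm; the hinge line runs along the housing's y axis.
- bin_handle (a point): Middle of the round brass bar on the tilting front, moves with it. The bow-shaped handle stands up from the top edge of the front, in the front's plane: bar 10 mm thick, 110 mm long along the housing's y, 38 mm above the top edge with free space below it (with the bin shut the bar is 232 mm above the worktop, and the housing roof behind it is 24 mm lower). In the front's frame (point bin_pocket) it is at (6, 0, 218) mm.
- bin_pocket (a point): Frame of the tilting front, on the hinge line (same point as bin_hinge) but turning with the front: z up along the front, x towards the back of the bin. The front panel is 12 mm thick (x 0 to 12), 200 wide, 180 mm high; the pocket behind it reaches to x = 125 mm, is 190 mm wide inside (y -95 to 95), has a floor 5 mm thick, a back wall 115 mm high and sides that slope up from 115 mm at the back to about 170 mm at the front. Its top is open.
- bin_front (a joint): Angle of the tilting front, rad: 0 shut (upright), 0.75 at its stop (top edge leaning out to the housing's -x, bar about 145 mm in front of the housing and 178 mm above the worktop). The hinge is stiff (0.55 N m) and stays where it is left. At the stop the mouth is open from the housing's face to about 120 mm in front of it.
- scoop: Aluminium counter scoop, loose, about 0.22 kg. Pan 125 mm long (its x), 74 wide, side walls 44 mm high; origin: centre of its underside. The mouth is at its +x end (x = 62 mm); the flat floor is 4 mm thick and over the last 33 mm it ramps up (about 20 degrees) to the lip, which stops the walnuts from rolling out until it is tipped further than that. Level bar handle above the pan, held by an upright strip at the back.
- scoop_grip (a point): Grip point, centre of the dark wooden handle bar of the scoop, 103 mm above its underside; the bar runs along the scoop's x, 100 mm long, 18 wide, 14 mm high, 50 mm clear above the pan walls.
- scoop_mouth (a point): Middle of the scoop's lip, in the scoop's frame at (62, 0, 15) mm.
- walnut_0: One of five equal walnuts, brown, 28 mm thick, 31 mm long, about 12 g, lying in the scoop; origin at its centre.
- walnut_1: One of five equal walnuts, brown, 28 mm thick, 31 mm long, about 12 g, lying in the scoop; origin at its centre.
- walnut_2: One of five equal walnuts, brown, 28 mm thick, 31 mm long, about 12 g, lying in the scoop; origin at its centre.
- walnut_3: One of five equal walnuts, brown, 28 mm thick, 31 mm long, about 12 g, lying in the scoop; origin at its centre.
- walnut_4: One of five equal walnuts, brown, 28 mm thick, 31 mm long, about 12 g, lying in the scoop; origin at its centre.
- mug_blue: Two-tone mug, 91 mm high, bystander; origin: centre of its underside.
- salt_box: Round wooden salt box, 91 mm across, 80 high, bystander; origin under its centre.
- kitchen_timer: Round kitchen timer with a wooden knob, 69 mm across, 42 high, bystander; origin under its centre.
- jigger: Brass double-cone measure, 47 mm across, 100 high, bystander; origin under its centre.
- tumbler_0: Clear glass tumbler, 77 mm across, 94 high, bystander; origin under its centre.
- bottle_opener: Brass bottle opener lying flat, 142 mm long, 8 mm high, bystander; origin under its centre.
Things that resemble listed ones, but are neither listed nor needed, are in the scene too. Leave any pink look-alike of the scoop alone.

How it is judged:
On the way, in this order (a step that is already met when the one before it is completed fails the run):
1. the bin front is pulled out to its stop (value of joint bin_front above 0.7 rad), for 0.2 s.
2. the scoop is tipped with its mouth over the open pocket (angle between scoop's own z axis and vertical above 0.3 rad and height (world z) of scoop_mouth above 0.08 m and horizontal distance between scoop_mouth and bin_hinge below 0.17 m and value of joint bin_front above 0.6 rad), for 0.1 s.
3. all five walnuts are in the pocket while it is open (x of walnut_0 in the frame of bin_pocket between 0 and 0.125 m and y of walnut_0 in the frame of bin_pocket between -0.1 and 0.1 m and z of walnut_0 in the frame of bin_pocket between 0 and 0.17 m and x of walnut_1 in the frame of bin_pocket between 0 and 0.125 m and y of walnut_1 in the frame of bin_pocket between -0.1 and 0.1 m and z of walnut_1 in the frame of bin_pocket between 0 and 0.17 m and x of walnut_2 in the frame of bin_pocket between 0 and 0.125 m and y of walnut_2 in the frame of bin_pocket between -0.1 and 0.1 m and z of walnut_2 in the frame of bin_pocket between 0 and 0.17 m and x of walnut_3 in the frame of bin_pocket between 0 and 0.125 m and y of walnut_3 in the frame of bin_pocket between -0.1 and 0.1 m and z of walnut_3 in the frame of bin_pocket between 0 and 0.17 m and x of walnut_4 in the frame of bin_pocket between 0 and 0.125 m and y of walnut_4 in the frame of bin_pocket between -0.1 and 0.1 m and z of walnut_4 in the frame of bin_pocket between 0 and 0.17 m and value of joint bin_front above 0.6 rad), for 0.2 s.
At the end, for the whole second after the job is handed in: The bin front is shut (within 0.05 rad, about 9 mm at its top edge), all five walnuts lie in its pocket, and the scoop stands upright (within 0.1 rad), at rest, on the worktop (underside within 8 mm of it) (x of walnut_0 in the frame of bin_pocket between 0 and 0.125 m and y of walnut_0 in the frame of bin_pocket between -0.1 and 0.1 m and z of walnut_0 in the frame of bin_pocket between 0 and 0.17 m and x of walnut_1 in the frame of bin_pocket between 0 and 0.125 m and y of walnut_1 in the frame of bin_pocket between -0.1 and 0.1 m and z of walnut_1 in the frame of bin_pocket between 0 and 0.17 m and x of walnut_2 in the frame of bin_pocket between 0 and 0.125 m and y of walnut_2 in the frame of bin_pocket between -0.1 and 0.1 m and z of walnut_2 in the frame of bin_pocket between 0 and 0.17 m and x of walnut_3 in the frame of bin_pocket between 0 and 0.125 m and y of walnut_3 in the frame of bin_pocket between -0.1 and 0.1 m and z of walnut_3 in the frame of bin_pocket between 0 and 0.17 m and x of walnut_4 in the frame of bin_pocket between 0 and 0.125 m and y of walnut_4 in the frame of bin_pocket between -0.1 and 0.1 m and z of walnut_4 in the frame of bin_pocket between 0 and 0.17 m and value of joint bin_front below 0.05 rad and angle between scoop's own z axis and vertical below 0.1 rad and height (world z) of scoop between -0.008 and 0.008 m and linear speed of scoop below 0.02 m/s); the robot touches nothing.
It fails at once if a bystander is moved by more than 40 mm or tipped over (distance of any of mug_blue, salt_box, kitchen_timer, jigger, tumbler_0, bottle_opener from where it was at the start of the episode above 0.04 m or angle between any of mug_blue, salt_box, kitchen_timer, jigger, tumbler_0, bottle_opener's own z axis and vertical above 0.4 rad).
It also fails if it takes over 66 s, if anything falls off the work surface, if the arm or the gripper's body presses on something with over 40 N, if the wrist force passes 120 N, or if a joint passes its speed limit or range.

ROBOT

A 6-joint arm with a two-finger parallel gripper is mounted at the origin on a cart in front of the work surface, level with it; the furniture and walls round the work are solid. World frame = base frame: x ahead of the robot, y to its left, z up, the work surface at z = 0. Lengths are in m, angles in rad, forces in N, time in s.
With the tool pointing down it reaches from about 0.425 to 0.95 m from the base axis. Payload 3.5 kg.
Tool frame: the origin (TCP) lies midway between the tips of the shut fingers; the grasp point (between the pads) lies 19 mm behind it; z points along the fingers, x is the direction in which the jaws open and shut, and the axes are right-handed (so a half turn about z gives the same grasp; the last joint's range is limited). The gripper opens to 85 mm and grips with 20 to 120 N. Pads are 22 mm wide; open, the fingers measure 114 mm over their backs; the gripper's body (76 mm by 85 mm) begins 54 mm behind the grasp point. The pads swing forward as they close: fully open they stand 13 mm farther back than shut.
Start: joints at [1.175, 0.286, 1.577, -0, 1.279, -0.15], TCP at [0.164, 0.655, 0.231] pointing down, gripper open.
Joint ranges: [-2.77, 2.77], [-0.9, 2.22], [0.21, 2.48], [-1.53, 4.67], [0.24, 2.81], [-2.84, 2.84]. Speed limits (rad/s): [2.79, 2.79, 3.14, 3.14, 3.14, 3.14].

INTERFACE

Orientations are given as a rotation vector (axis times angle).
In Python, from station import robot gives the robot as it stands.
- The arm moves only by the shell command python3 -m handwheel 'ROWS' [OPENING] [FORCE]. ROWS is JSON, a list of rows, each an object with "dp": the shift along the tool's x, y, z in units of 0.1 m (1.0 is 0.1 m), a list of three; "angular": the turn, a rotation vector about the tool's x, y, z in units of 1.5 rad (1.0 is 1.5 rad), a list of three. A call has 1 to 20 rows; each row shifts and turns the commanded pose from where the row before left it, along the tool's axes as they then stand; what a row does not reach is not made up. A row lasts 1/10 s, in which the tool goes at most 50 mm and 8.59 degrees, less where a joint would pass 70% of its speed; a pose out of reach is approached as far as the arm can. A call with a number of a shift or a turn outside -1 to 1 is refused whole. A call with a gripper value outside its range is refused whole. OPENING is the closure, from 0 (fully open) to 1 (shut), set as the call begins (- or left out, the last holds). The fingers move at their own pace and stop on an object; FORCE is the grip in N (left out, the last holds). Time passes only in rows, so rows that do not move let the fingers close. It gives the time, the measured TCP pose, the force and the opening at its end, in the units of the state.
- robot.get_state(): the state, without advancing time (a new reading comes with each control period).
- robot.capture(name): name is "scene" or "top"; returns a dict with "pixels" (420x560x3 uint8, red, green, blue), "range_z" (420x560 float32, m along the optical axis (not along the pixel's ray), 0 where there is no reading), "fx", "fy", "cx", "cy" (pixels), "xyz" and "attitude" of the camera in the world. Camera axes: x right, y up, looking along -z (the intrinsics and any distortion apply to the point x, -y, -z); pixel columns grow to the right and rows downward; lengths in m; the calibration is good to about 2 mm. A picture is of the moment at which its call begins.
- robot.hand_in(): hands the job in, once; it reports no verdict.
Trained networks look in a picture, given as the dict that the camera call returned (one of the last four; its "shot" number tells which), for a name from the list of things; names that differ only in an ending like _2 or _b are one class to them, and where a whole thing is asked for, a point or a joint stands for the part that bears it (a point fixed in the world has none). Each returns a list of dicts, best first, with "p" (0 to 1); they miss things now and then, are a little off and sometimes report something else, mostly with a low value. They report only what shows in the picture. A call takes as long as a camera call. They do not tell look-alikes from the thing itself.
- robot.search_frame(label, picture): "location" ([column, row] in pixels, amid what is visible of it).
- robot.trace(label, picture): "region" (420x560 bool, what is visible of it) and "location" ([column, row] in pixels, amid what is visible of it).
- robot.tip_of(label, picture): "location" ([column, row] in pixels: a listed point, or the origin of a listed thing).
The state is a dict: "time_s": time; "joint_pos": joint angles; "qd": joint speeds; "joint_torque": joint torques, N m; "position": TCP position; "ee_rot": TCP orientation; "contact_force": force on the tool from outside, world axes, zero at the start; "wrist_torque": the same for the moment, N m; "gripper_width": opening from 0.0 (shut) to 1.0 (fully open).
Only numpy, scipy, OpenCV 4.12 (cv2) and the standard library are available. Lean on these libraries where they do the work, as an engineer would, in place of code of your own. Each camera call takes 0.05 s, during which the arm holds its last target.

## Working session

There is one attempt and no reset: what is moved stays moved. The work goes in short steps, Python scripts to look and compute and a shell command to move; the robot and the scene stay as the last step left them, time stands still between calls to the robot, and variables do not carry over. Pictures are saved under pics/ and viewed, and the job is handed in when it is done.

```bash
ls; mkdir -p pics
cat > h.py <<'E'
import numpy as np, cv2
from scipy.spatial.transform import Rotation as R
from station import robot
def save(p,name): cv2.imwrite('pics/'+name,cv2.cvtColor(p['pixels'],cv2.COLOR_RGB2BGR))
def rot(p):
    a=np.array(p['attitude'],float)
    return R.from_rotvec(a).as_matrix() if a.size==3 else (a if a.shape==(3,3) else R.from_quat(a).as_matrix())
def cloud(p):
    d=p['range_z'];h,w=d.shape
    u,v=np.meshgrid(np.arange(w),np.arange(h))
    c=np.stack([(u-p['cx'])/p['fx']*d,-(v-p['cy'])/p['fy']*d,-d],-1)
    return c@rot(p).T+np.array(p['xyz'])
def ray(p,px,z):
    d=np.array([(px[0]-p['cx'])/p['fx'],-(px[1]-p['cy'])/p['fy'],-1.])@rot(p).T
    o=np.array(p['xyz']); return o+d*(z-o[2])/d[2]
def proj(p,X):
    c=(np.array(X)-np.array(p['xyz']))@rot(p)
    return np.array([p['cx']+p['fx']*c[0]/-c[2],p['cy']-p['fy']*c[1]/-c[2]])
E
python3 - <<'E'
from h import *
s=robot.get_state(); print(s)
for n in ['scene','top']:
    p=robot.capture(n); save(p,n+'0.png'); print(n,{k:v for k,v in p.items() if k not in('pixels','range_z')})
    for l in ['bin_unit','bin_hinge','bin_handle','scoop','scoop_grip','scoop_mouth']:
        try:
            print(l,[(np.round(r['location']),round(r['p'],2)) for r in robot.tip_of(l,p)][:4])
        except Exception as e: print(l,e)
E
```

```text
pics
{'time_s': 0.0, 'joint_pos': array([ 1.17498435e+00,  2.87212885e-01,  1.57820160e+00,  3.95412545e-05,
        1.27861897e+00, -1.49996157e-01]), 'qd': array([-4.12454554e-04, -1.49404892e-04, -4.46966931e-05,  5.17318752e-04,
        2.93619980e-03,  1.00262020e-03]), 'joint_torque': array([-1.04898711e-03, -4.05960596e+01, -2.92633581e+01, -2.22986646e-04,
        5.75869140e-03, -2.26211284e-06]), 'position': array([0.16395747, 0.65409267, 0.22990239]), 'ee_rot': array([ 2.47612141,  1.93160668, -0.00336934]), 'contact_force': array([-0.25884506, -0.62414221, -0.23974067]), 'wrist_torque': array([-0.04008355, -0.05201457,  0.02843913]), 'gripper_width': 1.0023022991446975}
scene {'fx': 504.592008660012, 'fy': 504.592008660012, 'cx': 279.7440528088079, 'cy': 207.04574064841137, 'xyz': array([-0.12685721, -0.94877482,  1.25430255]), 'attitude': array([ 0.82808634, -0.25343877, -0.51186936]), 'shot': 1}
bin_unit [(array([337., 251.]), 0.62)]
bin_hinge [(array([320., 258.]), 0.93)]
bin_handle [(array([324., 212.]), 0.82)]
scoop [(array([182., 175.]), 0.89), (array([227., 223.]),
[... 177 characters left out ...]

top {'fx': 487.43161910599275, 'fy': 487.43161910599275, 'cx': 287.2224790368733, 'cy': 202.3385792592082, 'xyz': array([0.22548784, 0.14693654, 1.99688863]), 'attitude': array([ 0.11452188, -0.13780093, -1.58132943]), 'shot': 2}
bin_unit [(array([323., 170.]), 0.59)]
bin_hinge [(array([322., 186.]), 0.92), (array([406., 245.]), 0.45)]
bin_handle [(array([322., 169.]), 0.69), (array([326., 173.]), 0.68), (array([240., 238.]), 0.17)]
scoop [(array([155., 237.]), 0.77), (array([246., 230.]), 0.62), (array([246., 232.]), 0.58)]
scoop_grip [(array([148., 234.]), 0.9), (array([244., 229.]), 0.67)]
scoop_mouth [(array([258., 220.]), 0.94), (array([175., 238.]), 0.88), (array([323., 186.]), 0.22)]
```

View pics/scene0.png

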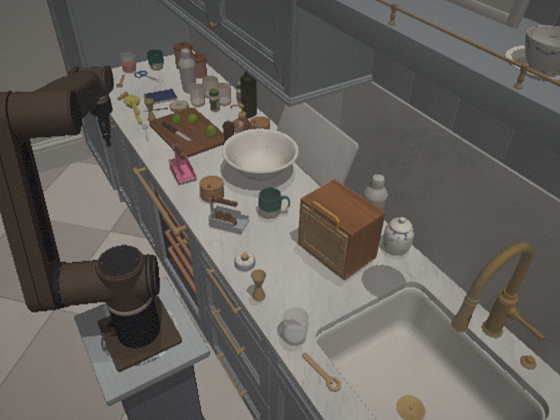

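View pics/top0.png

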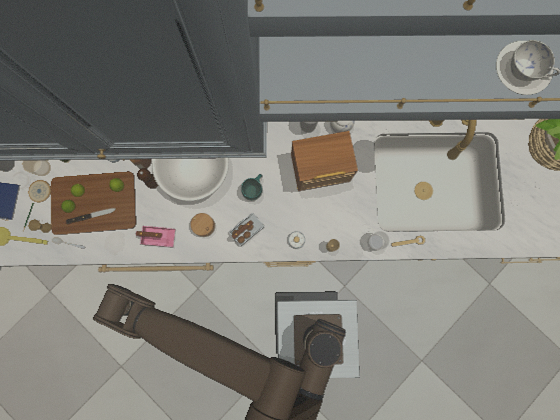

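The scene picture shows two scoop candidates: the pink one at (182,168) and the metal one at (227,215), which appear in the top picture at (155,237) and (246,230). The metal one holds walnuts, so it fits the description. The bin is at (340,225). I'll confirm with a crop and measure.

Run:
```python
from h import *
p=robot.capture('scene'); q=robot.capture('top')
a=cv2.resize(p['pixels'][150:260,190:290],(400,440),interpolation=cv2.INTER_CUBIC)
b=cv2.resize(q['pixels'][190:270,200:290],(396,352),interpolation=cv2.INTER_CUBIC)
o=np.zeros((440,796,3),np.uint8);o[:,:400]=a;o[:352,400:]=b
save({'pixels':o},'crop1.png')
C=cloud(p);D=cloud(q)
for P,CC,n in((p,C,'s'),(q,D,'t')):
    for l in ['bin_unit','scoop','mug_blue','salt_box','kitchen_timer','jigger','tumbler_0','bottle_opener','walnut_0','bin_handle']:
        for r in robot.trace(l,P)[:2]:
            m=r['region']&(P['range_z']>0); X=CC[m]
            print(n,l,round(r['p'],2),np.round(r['location']),'n',m.sum(),'min',np.round(np.percentile(X,2,0),3),'max',np.round(np.percentile(X,98,0),3))
# bin: roof points
for CC,n in((C,'s'),(D,'t')):
    m=(abs(CC[...,2]-0.208)<0.006)&(CC[...,0]>0.45)&(CC[...,0]<0.95)&(CC[...,1]>-0.35)&(CC[...,1]<0.2)
    X=CC[m][:,:2].astype(np.float32); print(n,'roof',len(X),cv2.minAreaRect(X), cv2.boxPoints(cv2.minAreaRect(X)))
def tri(l,a,b):
    def rr(P,px):
        d=np.array([(px[0]-P['cx'])/P['fx'],-(px[1]-P['cy'])/P['fy'],-1.])@rot(P).T; return np.array(P['xyz']),d/np.linalg.norm(d)
    o1,d1=rr(p,a);o2,d2=rr(q,b)
    t=np.linalg.lstsq(np.stack([d1,-d2],1),o2-o1,rcond=None)[0]
    x,y=o1+d1*t[0],o2+d2*t[1]; print(l,np.round((x+y)/2,4),'gap',np.round(np.linalg.norm(x-y),4))
for l,i in [('bin_hinge',0),('bin_handle',0),('scoop',None),('scoop_grip',None),('scoop_mouth',None)]:
    A=robot.tip_of(l,p);B=robot.tip_of(l,q)
    if i is None:
        A=[r for r in A if r['location'][0]>205]; B=[r for r in B if r['location'][0]>205]
    if A and B: print(A[0]['location'],B[0]['location']); tri(l,A[0]['location'],B[0]['location'])
```

```text
s bin_unit 0.66 [338. 227.] n 6087 min [ 0.6   -0.15   0.005] max [0.786 0.074 0.217]
s scoop 0.77 [231. 214.] n 791 min [0.378 0.219 0.002] max [0.501 0.345 0.114]
s scoop 0.76 [182. 168.] n 577 min [ 0.377  0.579 -0.001] max [0.455 0.706 0.113]
s mug_blue 0.74 [269. 202.] n 693 min [ 0.558  0.213 -0.001] max [0.692 0.337 0.093]
s salt_box 0.81 [210. 187.] n 513 min [0.415 0.408 0.012] max [0.499 0.493 0.076]
s kitchen_timer 0.65 [244. 263.] n 349 min [ 0.363  0.044 -0.   ] max [0.425 0.109 0.044]
s jigger 0.85 [261. 281.] n 361 min [ 0.348 -0.084  0.001] max [ 0.389 -0.031  0.102]
s tumbler_0 0.94 [295. 330.] n 920 min [ 0.346 -0.284  0.002] max [ 0.42  -0.209  0.095]
s tumbler_0 0.61 [229. 223.] n 779 min [0.378 0.218 0.002] max [0.502 0.345 0.113]
s bottle_opener 0.52 [327. 378.] n 333 min [ 0.368 -0.448 -0.001] max [ 0.404 -0.319  0.015]
s walnut_0 0.57 [227. 215.] n 43 min [0.434 0.283 0.014] max [0.458 0.308 0.036]
s walnut_0 0.41 [220. 216.] n 29 min [0.414 0.308 0.015] max [0.432 0.326 0.035]
s bin_handle 0.71 [242. 263.] n 331 min [0.363 0.044 0.004] max [0.423 0.109 0.044]
[... 1502 characters left out ...]
34937894]
 [ 0.9486465  -0.3494652 ]
 [ 0.94878215  0.1996814 ]
 [ 0.5996588   0.19976765]]
t roof 1844 ((0.6912196278572083, -0.026586323976516724), (0.16373348236083984, 0.22521477937698364), 9.451190948486328) [[ 0.5919732   0.07104939]
 [ 0.6289551  -0.15110828]
 [ 0.79046607 -0.12422204]
 [ 0.75348413  0.09793563]]
[319.3, 258.4] [323.6, 186.3]
bin_hinge [ 0.6145 -0.0384  0.0166] gap 0.0079
[325.1, 210.0] [405.2, 242.6]
bin_handle [ 0.3779 -0.2638  0.5007] gap 0.0946
[230.2, 223.9] [246.1, 228.5]
scoop [ 0.4458  0.2843 -0.0036] gap 0.0081
[229.1, 202.1] [243.0, 227.3]
scoop_grip [0.4436 0.2878 0.0985] gap 0.0168
[247.7, 222.8] [256.7, 219.7]
scoop_mouth [0.4851 0.2367 0.0197] gap 0.0219
```

View pics/crop1.png

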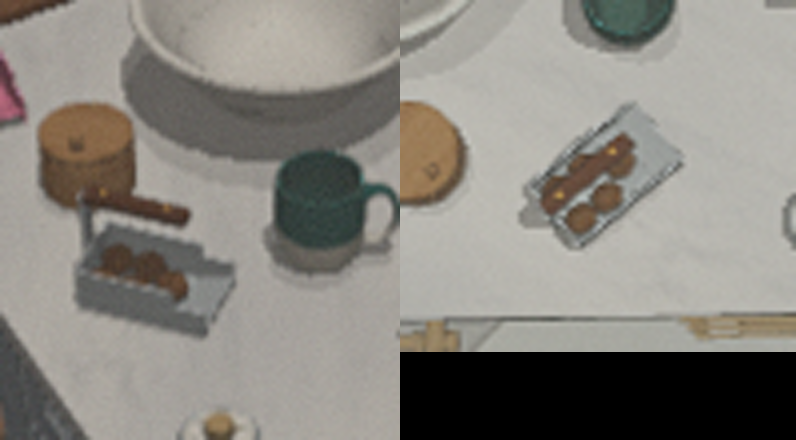

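The crop confirms the metal scoop with five walnuts, its mouth pointing to +x, -y. Next I'll refine the scoop bar and the bin bar from depth, and compute the first moves.

Run:
```python
from h import *
p=robot.capture('scene'); q=robot.capture('top')
C=cloud(p);D=cloud(q)
def sel(CC,x0,x1,y0,y1,z0,z1):
    m=(CC[...,0]>x0)&(CC[...,0]<x1)&(CC[...,1]>y0)&(CC[...,1]<y1)&(CC[...,2]>z0)&(CC[...,2]<z1);return CC[m]
for n,CC in(('s',C),('t',D)):
    X=sel(CC,.36,.52,.2,.37,.092,.12); r=cv2.minAreaRect(X[:,:2].astype(np.float32)); print(n,'scoopbar',len(X),r,X.mean(0).round(4), cv2.fitLine(X[:,:2].astype(np.float32),cv2.DIST_L2,0,.01,.01).ravel())
    X=sel(CC,.36,.52,.2,.37,.006,.06); r=cv2.minAreaRect(X[:,:2].astype(np.float32)); print(n,'pan',len(X),r)
    X=sel(CC,.57,.66,-.12,.04,.222,.26); l=cv2.fitLine(X[:,:2].astype(np.float32),cv2.DIST_L2,0,.01,.01).ravel();print(n,'binbar',len(X),X.min(0).round(3),X.max(0).round(3),l,cv2.minAreaRect(X[:,:2].astype(np.float32)))
# front panel face
X=sel(C,.57,.66,-.13,.05,.04,.18); l=cv2.fitLine(X[:,:2].astype(np.float32),cv2.DIST_L2,0,.01,.01).ravel();print('panel',len(X),l,np.degrees(np.arctan2(l[1],l[0])))
```

```text
s scoopbar 157 ((0.42925482988357544, 0.2925921380519867), (0.023847607895731926, 0.10260831564664841), 42.75052261352539) [0.4292 0.2889 0.1077] [ 0.65090686 -0.7591576   0.429156    0.2889372 ]
s pan 791 ((0.4367414116859436, 0.2840185761451721), (0.1648615002632141, 0.1486676186323166), 89.24901580810547)
s binbar 111 [ 0.603 -0.102  0.224] [0.629 0.016 0.246] [ 0.1687097  -0.9856658   0.6158818  -0.04811355] ((0.6161305904388428, -0.04309236630797386), (0.013934385031461716, 0.11859049648046494), 7.596363544464111)
t scoopbar 125 ((0.42673105001449585, 0.29453563690185547), (0.018856972455978394, 0.10178251564502716), 39.48500061035156) [0.426  0.2943 0.1082] [ 0.63638717 -0.7713698   0.42597404  0.29432353]
t pan 500 ((0.4391229450702667, 0.2856956124305725), (0.16440603137016296, 0.15656626224517822), 89.37017059326172)
t binbar 84 [ 0.6   -0.099  0.222] [0.656 0.024 0.244] [ 0.14448518 -0.98950696  0.61301726 -0.03811723] ((0.6149876713752747, -0.030970923602581024), (0.126541867852211, 0.05194530636072159), 75.16494750976562)
panel 1284 [ 0.17034096 -0.9853852   0.6154679  -0.04266769] -80.19235
```

```bash
python3 -m handwheel '[{"dp":[0,0,-0.1],"angular":[0,0,0.0964]},{"dp":[0,0,-0.1],"angular":[0,0,0.0964]},{"dp":[0,0,-0.1],"angular":[0,0,0.0964]},{"dp":[0,0,-0.1],"angular":[0,0,0.0964]},{"dp":[0,0,-0.1],"angular":[0,0,0.0964]},{"dp":[0,0,-0.1],"angular":[0,0,0.0964]},{"dp":[0,0,-0.1],"angular":[0,0,0.0964]},{"dp":[0,0,-0.1],"angular":[0,0,0.0964]}]' 0.4
python3 -m handwheel '[{"dp":[0.08,0.2,0],"angular":[0,0,0]},{"dp":[0.165,0.38,0],"angular":[0,0,0]},{"dp":[0.165,0.38,0],"angular":[0,0,0]},{"dp":[0.165,0.38,0],"angular":[0,0,0]},{"dp":[0.165,0.38,0],"angular":[0,0,0]},{"dp":[0.165,0.38,0],"angular":[0,0,0]},{"dp":[0.165,0.38,0],"angular":[0,0,0]},{"dp":[0.165,0.38,0],"angular":[0,0,0]},{"dp":[0.165,0.38,0],"angular":[0,0,0]},{"dp":[0.165,0.38,0],"angular":[0,0,0]},{"dp":[0.165,0.38,0],"angular":[0,0,0]},{"dp":[0.165,0.38,0],"angular":[0,0,0]},{"dp":[0.165,0.38,0],"angular":[0,0,0]},{"dp":[0.165,0.38,0],"angular":[0,0,0]},{"dp":[0.165,0.38,0],"angular":[0,0,0]},{"dp":[0.165,0.38,0],"angular":[0,0,0]},{"dp":[0.165,0.38,0],"angular":[0,0,0]},{"dp":[0.165,0.38,0],"angular":[0,0,0]},{"dp":[0.165,0.38,0],"angular":[0,0,0]},{"dp":[0.165,0.38,0],"angular":[0,0,0]}]'
cat >> h.py <<'E'
def to(target, psi=None):
    "shift in tool units to target position"
    s=robot.get_state(); Rt=R.from_rotvec(s['ee_rot']).as_matrix()
    x=Rt[:,0]; print('t',round(s['time_s'],2),'pos',s['position'].round(4),'xyaw',round(np.arctan2(x[1],x[0]),4),'zaxis',Rt[:,2].round(3),'q',s['joint_pos'].round(2),'F',s['contact_force'].round(1),'w',round(s['gripper_width'],3))
    print('dp',((np.array(target)-s['position'])@Rt*10).round(3))
E
python3 -c "
from h import *
to([.616,-.04,.217])"
```

```text
time_s: 3.2
position: [0.1642, 0.6547, 0.3118]
ee_rot: [-3.131, -0.255, -0.0]
contact_force: [0.1, -0.7, -0.2]
gripper_width: 0.597
time_s: 5.2
position: [0.6061, -0.0246, 0.3115]
ee_rot: [3.131, 0.264, 0.001]
contact_force: [-0.2, 0.4, 0.2]
gripper_width: 0.599
t 5.2 pos [ 0.6061 -0.0246  0.3115] xyaw 0.168 zaxis [ 0.  0. -1.] q [-0.21  0.09  1.66  0.    1.39 -0.38] F [-0.2  0.4  0.2] w 0.599
dp [0.071 0.168 0.945]
```

```bash
python3 -m handwheel '[{"dp":[0.07,0.1,0.1],"angular":[0,0,0]},{"dp":[0,0,0.2],"angular":[0,0,0]},{"dp":[0,0,0.2],"angular":[0,0,0]},{"dp":[0,0,0.2],"angular":[0,0,0]},{"dp":[0,0,0.1],"angular":[0,0,0]},{"dp":[0,0,0],"angular":[0,0,0]}]'
python3 - <<'E'
from h import *
to([.616,-.04,.218])
p=robot.capture('scene'); a=cv2.resize(p['pixels'][130:290,240:420],(720,600)[:2],interpolation=cv2.INTER_CUBIC); save({'pixels':a},'bar1.png')
E
```

```text
time_s: 5.8
position: [0.6127, -0.031, 0.2291]
ee_rot: [-3.129, -0.264, 0.006]
contact_force: [-0.4, -0.6, 0.3]
gripper_width: 0.603
t 5.8 pos [ 0.6127 -0.031   0.2291] xyaw 0.1686 zaxis [-0.004  0.001 -1.   ] q [-0.22  0.16  1.73  0.    1.26 -0.38] F [-0.4 -0.6  0.3] w 0.603
dp [0.017 0.095 0.11 ]
```

View pics/bar1.png

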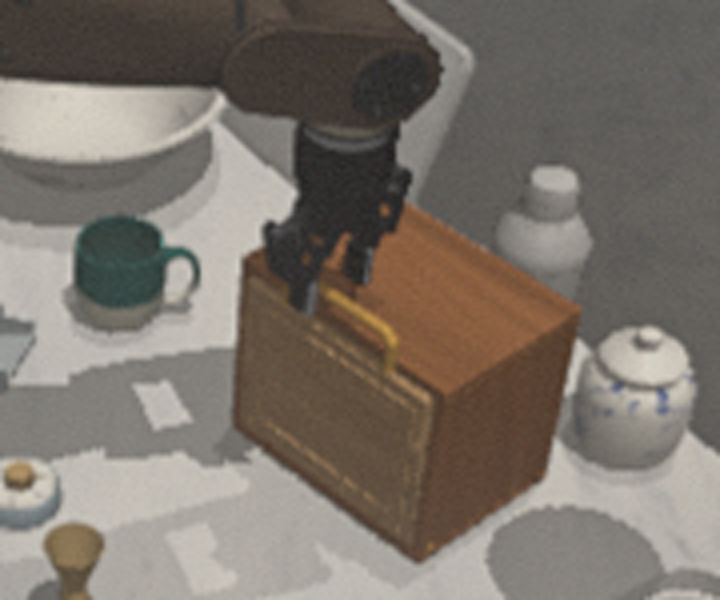

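The fingers straddle the brass bar (crop about (340,290)), slightly left of its middle. I'll centre, lower by 10 mm and close.

```bash
python3 -m handwheel '[{"dp":[0.02,0.1,0.05],"angular":[0,0,0]},{"dp":[0,0,0.05],"angular":[0,0,0]},{"dp":[0,0,0],"angular":[0,0,0]}]'
python3 -m handwheel '[{"dp":[0,0,0],"angular":[0,0,0]},{"dp":[0,0,0],"angular":[0,0,0]},{"dp":[0,0,0],"angular":[0,0,0]},{"dp":[0,0,0],"angular":[0,0,0]},{"dp":[0,0,0],"angular":[0,0,0]},{"dp":[0,0,0],"angular":[0,0,0]},{"dp":[0,0,0],"angular":[0,0,0]},{"dp":[0,0,0],"angular":[0,0,0]}]' 1 40
python3 - <<'E'
from h import *
to([.616,-.04,.218])
import numpy as np
b=lambda t:np.array([6*np.cos(t)-218*np.sin(t),14+6*np.sin(t)+218*np.cos(t)])
ts=np.linspace(0,.77,12); P=np.array([b(t) for t in ts]); print(np.diff(P,axis=0).round(1), P[-1]-P[0])
E
```

```text
time_s: 6.15
position: [0.6176, -0.0416, 0.221]
ee_rot: [-3.13, -0.263, 0.001]
contact_force: [-0.2, 0.2, -0.1]
gripper_width: 0.595
time_s: 6.95
position: [0.6177, -0.0412, 0.2218]
ee_rot: [3.13, 0.264, 0.0]
contact_force: [-2.5, 0.0, 2.7]
gripper_width: 0.093
t 6.95 pos [ 0.6177 -0.0412  0.2218] xyaw 0.1683 zaxis [ 0. -0. -1.] q [-0.23  0.17  1.73 -0.    1.24 -0.4 ] F [-2.5  0.   2.7] w 0.093
dp [-0.015 -0.015  0.038]
[[-15.3  -0.1]
 [-15.2  -1.2]
 [-15.1  -2.2]
 [-14.9  -3.3]
 [-14.6  -4.3]
 [-14.3  -5.3]
 [-13.9  -6.3]
 [-13.4  -7.3]
 [-12.9  -8.2]
 [-12.3  -9.1]
 [-11.6  -9.9]] [-153.450018    -57.31866259]
```

```bash
python3 -m handwheel '[{"dp":[-0.153,0,0.001],"angular":[0,0,0]},{"dp":[-0.152,0,0.012],"angular":[0,0,0]},{"dp":[-0.151,0,0.022],"angular":[0,0,0]},{"dp":[-0.149,0,0.033],"angular":[0,0,0]},{"dp":[-0.146,0,0.043],"angular":[0,0,0]},{"dp":[-0.143,0,0.053],"angular":[0,0,0]},{"dp":[-0.139,0,0.063],"angular":[0,0,0]},{"dp":[-0.134,0,0.073],"angular":[0,0,0]},{"dp":[-0.129,0,0.082],"angular":[0,0,0]},{"dp":[-0.123,0,0.091],"angular":[0,0,0]},{"dp":[-0.06,0,0.05],"angular":[0,0,0]},{"dp":[0,0,0],"angular":[0,0,0]},{"dp":[0,0,0],"angular":[0,0,0]},{"dp":[0,0,0],"angular":[0,0,0]}]'
python3 - <<'E'
from h import *
s=robot.get_state();d=s['position']-np.array([.6177,-.0412,.2218]); print(d@[.986,.167,0],d[2],np.arcsin(-(d@[.986,.167,0])/.218))
to([.616,-.04,.218])
E
```

```text
time_s: 8.35
position: [0.4748, -0.0658, 0.1698]
ee_rot: [3.13, 0.262, 0.015]
contact_force: [7.9, 0.9, -2.8]
gripper_width: 0.096
-0.1450388253408795 -0.05197215792422266 0.7279166269069377
t 8.35 pos [ 0.4748 -0.0658  0.1698] xyaw 0.1671 zaxis [ 0.009  0.    -1.   ] q [-0.35 -0.1   2.11  0.    1.12 -0.52] F [ 7.9  0.9 -2.8] w 0.096
dp [ 1.44  -0.019 -0.469]
```

```bash
python3 -m handwheel '[{"dp":[-0.06,0,0.05],"angular":[0,0,0]},{"dp":[-0.05,0,0.04],"angular":[0,0,0]},{"dp":[0,0,0],"angular":[0,0,0]},{"dp":[0,0,0],"angular":[0,0,0]}]'
python3 - <<'E'
from h import *
s=robot.get_state();d=s['position']-np.array([.6177,-.0412,.2218]); print(d@[.986,.167,0],d[2])
to([.616,-.04,.218])
E
```

```text
time_s: 8.75
position: [0.4747, -0.066, 0.1697]
ee_rot: [-3.13, -0.257, -0.064]
contact_force: [25.4, 15.1, 11.7]
gripper_width: 0.09
-0.1451118216940958 -0.05213472055775495
t 8.75 pos [ 0.4747 -0.066   0.1697] xyaw 0.1638 zaxis [ 0.041  0.004 -0.999] q [-0.36 -0.12  2.12  0.02  1.1  -0.53] F [25.4 15.1 11.7] w 0.09
dp [ 1.455 -0.025 -0.424]
```

The front is at its stop: the force rose and the bar did not move. I'll relax and release.

```bash
python3 -m handwheel '[{"dp":[0.06,0,-0.05],"angular":[0,0,0]},{"dp":[0.06,0,-0.05],"angular":[0,0,0]},{"dp":[0,0,0],"angular":[0,0,0]},{"dp":[0,0,0],"angular":[0,0,0]}]' 0.6
python3 -m handwheel '[{"dp":[0,0,-0.1],"angular":[0,0,0]},{"dp":[0,0,-0.3],"angular":[0,0,0]},{"dp":[0,0,-0.4],"angular":[0,0,0]},{"dp":[0,0,-0.4],"angular":[0,0,0]}]'
python3 - <<'E'
from h import *
to([.428,.2935,.2])
p=robot.capture('scene'); a=cv2.resize(p['pixels'][130:290,190:420],(790,550),interpolation=cv2.INTER_CUBIC); save({'pixels':a},'open1.png')
C=cloud(p);
E
```

```text
time_s: 9.15
position: [0.4718, -0.0658, 0.1689]
ee_rot: [-3.13, -0.264, 0.004]
contact_force: [-0.7, -0.4, 0.1]
gripper_width: 0.398
time_s: 9.55
position: [0.4718, -0.0658, 0.2908]
ee_rot: [-3.13, -0.263, 0.003]
contact_force: [0.4, -0.4, 1.1]
gripper_width: 0.4
t 9.55 pos [ 0.4718 -0.0658  0.2908] xyaw 0.1676 zaxis [-0.002  0.001 -1.   ] q [-0.35 -0.21  1.98 -0.    1.37 -0.52] F [ 0.4 -0.4  1.1] w 0.4
dp [ 0.169 -3.615  0.911]
```

View pics/open1.png

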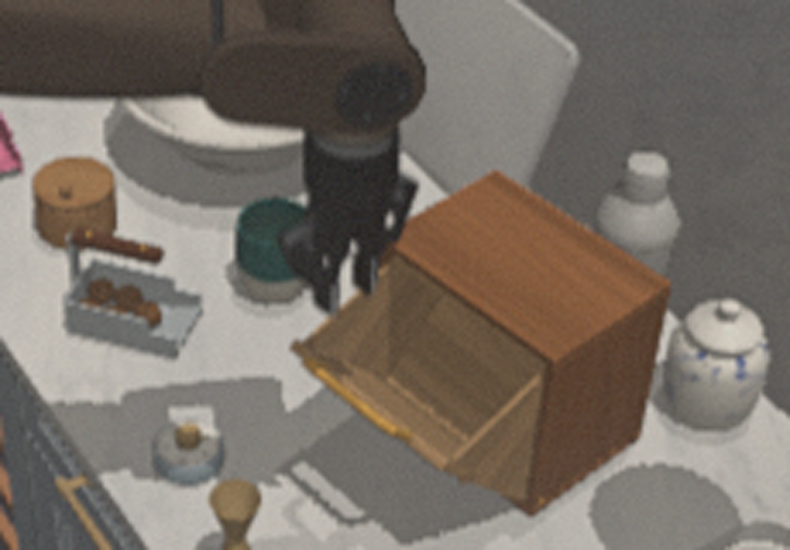

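The front leans out (bar at crop (360,405)) and the pocket is open. The scoop is undisturbed at crop (130,300). Now to the scoop.

```bash
python3 -m handwheel '[{"dp":[0.015,-0.2,0],"angular":[0,0,0]},{"dp":[0.015,-0.35,0],"angular":[0,0,0]},{"dp":[0.015,-0.35,0],"angular":[0,0,0]},{"dp":[0.015,-0.35,0],"angular":[0,0,0]},{"dp":[0.015,-0.35,0],"angular":[0,0,0]},{"dp":[0.015,-0.35,0],"angular":[0,0,0]},{"dp":[0.015,-0.35,0],"angular":[0,0,0]},{"dp":[0.015,-0.35,0],"angular":[0,0,0]},{"dp":[0.015,-0.35,0],"angular":[0,0,0]},{"dp":[0.015,-0.35,0],"angular":[0,0,0]},{"dp":[0.015,-0.26,0],"angular":[0,0,0]},{"dp":[0,0,0.2],"angular":[0,0,-0.09]},{"dp":[0,0,0.2],"angular":[0,0,-0.09]},{"dp":[0,0,0.2],"angular":[0,0,-0.09]},{"dp":[0,0,0.2],"angular":[0,0,-0.085]},{"dp":[0,0,0],"angular":[0,0,0]}]' 0.5
python3 - <<'E'
from h import *
to([.428,.2935,.085])
p=robot.capture('scene');save({'pixels':cv2.resize(p['pixels'][120:250,170:310],(650,600),interpolation=cv2.INTER_CUBIC)},'sc1.png')
E
```

```text
time_s: 11.2
position: [0.4265, 0.2917, 0.2065]
ee_rot: [2.95, 1.077, -0.012]
contact_force: [0.2, -0.4, -0.1]
gripper_width: 0.499
t 11.2 pos [0.4265 0.2917 0.2065] xyaw 0.7002 zaxis [-0.007 -0.003 -1.   ] q [ 0.4  -0.04  1.98 -0.    1.21 -0.3 ] F [ 0.2 -0.4 -0.1] w 0.499
dp [ 0.032 -0.002  1.215]
```

View pics/sc1.png

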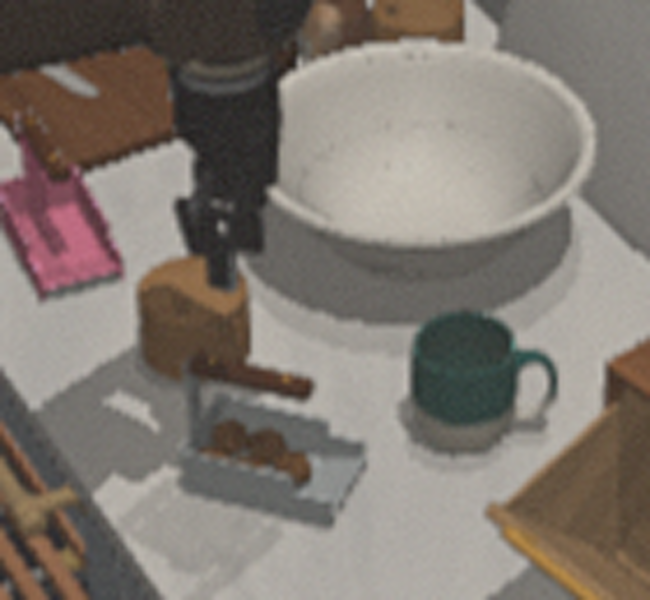

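The gripper is above the scoop's bar (crop (250,375)) with everything else clear. Descend and grip.

```bash
python3 -m handwheel '[{"dp":[0.03,0,0.2],"angular":[0,0,0]},{"dp":[0,0,0.25],"angular":[0,0,0]},{"dp":[0,0,0.25],"angular":[0,0,0]},{"dp":[0,0,0.25],"angular":[0,0,0]},{"dp":[0,0,0.2],"angular":[0,0,0]},{"dp":[0,0,0.07],"angular":[0,0,0]},{"dp":[0,0,0],"angular":[0,0,0]},{"dp":[0,0,0],"angular":[0,0,0]}]'
python3 -m handwheel '[{"dp":[0,0,0],"angular":[0,0,0]},{"dp":[0,0,0],"angular":[0,0,0]},{"dp":[0,0,0],"angular":[0,0,0]},{"dp":[0,0,0],"angular":[0,0,0]},{"dp":[0,0,0],"angular":[0,0,0]},{"dp":[0,0,0],"angular":[0,0,0]}]' 1 80
python3 - <<'E'
from h import *
to([.428,.2935,.085])
p=robot.capture('scene');save({'pixels':cv2.resize(p['pixels'][120:250,170:310],(650,600),interpolation=cv2.INTER_CUBIC)},'sc2.png')
E
```

```text
time_s: 12.05
position: [0.4321, 0.2952, 0.0897]
ee_rot: [-2.951, -1.077, -0.004]
contact_force: [-0.7, 0.2, 0.1]
gripper_width: 0.498
time_s: 12.65
position: [0.4314, 0.2948, 0.0896]
ee_rot: [2.95, 1.078, 0.001]
contact_force: [-2.2, -2.0, 5.8]
gripper_width: 0.188
t 12.65 pos [0.4314 0.2948 0.0896] xyaw 0.7006 zaxis [ 0.001 -0.    -1.   ] q [ 0.41  0.12  2.05 -0.    0.97 -0.29] F [-2.2 -2.   5.8] w 0.188
dp [-0.034 -0.012  0.046]
```

View pics/sc2.png

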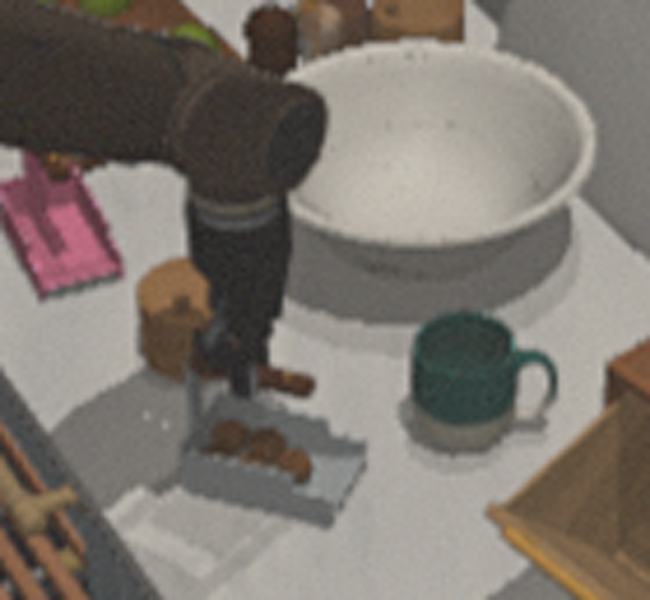

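The pads hold the bar (crop (250,375)). Lifting the scoop level.

```bash
python3 -m handwheel '[{"dp":[0,0,-0.05],"angular":[0,0,0]},{"dp":[0,0,-0.15],"angular":[0,0,0]},{"dp":[0,0,-0.25],"angular":[0,0,0]},{"dp":[0,0,-0.3],"angular":[0,0,0]},{"dp":[0,0,-0.3],"angular":[0,0,0]},{"dp":[0,0,-0.3],"angular":[0,0,0]},{"dp":[0,0,-0.3],"angular":[0,0,0.044]},{"dp":[0,0,-0.25],"angular":[0,0,0.044]},{"dp":[0,0,-0.2],"angular":[0,0,0.044]},{"dp":[0,0,-0.1],"angular":[0,0,0.044]},{"dp":[0,0,-0.05],"angular":[0,0,0.044]},{"dp":[0,0,0],"angular":[0,0,0.044]},{"dp":[0,0,0],"angular":[0,0,0.044]},{"dp":[0,0,0],"angular":[0,0,0.044]},{"dp":[0,0,0],"angular":[0,0,0]}]'
python3 - <<'E'
from h import *
to([.534,.0604,.315])
p=robot.capture('scene');save({'pixels':cv2.resize(p['pixels'][60:250,170:360],(600,600),interpolation=cv2.INTER_CUBIC)},'sc3.png')
E
```

```text
time_s: 14.2
position: [0.4306, 0.2947, 0.3133]
ee_rot: [-3.13, -0.271, -0.0]
contact_force: [0.1, 0.8, -3.1]
gripper_width: 0.194
t 14.2 pos [0.4306 0.2947 0.3133] xyaw 0.1729 zaxis [ 0.  0. -1.] q [ 0.41 -0.11  1.85  0.    1.4   0.23] F [ 0.1  0.8 -3.1] w 0.194
dp [ 0.616  2.486 -0.017]
```

View pics/sc3.png

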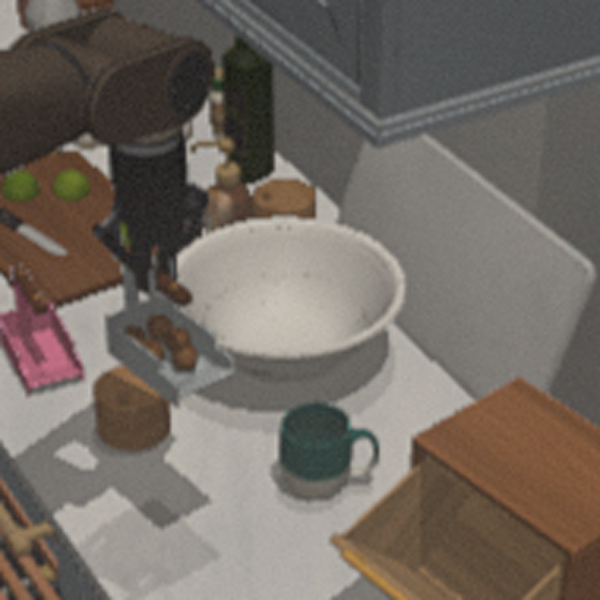

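The scoop hangs level with all the walnuts in it (crop (170,345)), and the measured weight is about 3.1 N. Carrying it over the pocket.

```bash
python3 -m handwheel '[{"dp":[0.02,0.08,0],"angular":[0,0,0]},{"dp":[0.04,0.17,0],"angular":[0,0,0]},{"dp":[0.06,0.25,0],"angular":[0,0,0]},{"dp":[0.065,0.27,0],"angular":[0,0,0]},{"dp":[0.065,0.27,0],"angular":[0,0,0]},{"dp":[0.065,0.27,0],"angular":[0,0,0]},{"dp":[0.065,0.27,0],"angular":[0,0,0]},{"dp":[0.065,0.27,0],"angular":[0,0,0]},{"dp":[0.065,0.25,0],"angular":[0,0,0]},{"dp":[0.05,0.2,0],"angular":[0,0,0]},{"dp":[0.04,0.12,0],"angular":[0,0,0]},{"dp":[0.02,0.06,0],"angular":[0,0,0]},{"dp":[0,0,0],"angular":[0,0,0]},{"dp":[0,0,0],"angular":[0,0,0]},{"dp":[0,0,0],"angular":[0,0,0]}]'
python3 - <<'E'
from h import *
to([.534,.0604,.315])
p=robot.capture('scene');q=robot.capture('top');save({'pixels':cv2.resize(p['pixels'][110:290,200:390],(600,568),interpolation=cv2.INTER_CUBIC)},'sc4.png')
for P in(p,q):
    r=robot.tip_of('scoop_mouth',P); print([(np.round(x['location']),x['p'],ray(P,x['location'],.24).round(3)) for x in r])
E
```

```text
time_s: 15.75
position: [0.5343, 0.062, 0.313]
ee_rot: [-3.129, -0.273, 0.0]
contact_force: [-0.0, -1.5, -2.6]
gripper_width: 0.191
t 15.75 pos [0.5343 0.062  0.313 ] xyaw 0.1739 zaxis [-0.  0. -1.] q [-0.07 -0.07  1.82  0.    1.4  -0.25] F [-0.  -1.5 -2.6] w 0.191
dp [-0.006  0.015 -0.02 ]
[(array([183., 182.]), 0.84, array([0.301, 0.3  , 0.24 ])), (array([302., 210.]), 0.62, array([ 0.555, -0.011,  0.24 ]))]
[(array([175., 238.]), 0.71, array([0.383, 0.524, 0.24 ])), (array([202., 230.]), 0.59, array([0.413, 0.429, 0.24 ])), (array([321., 192.]), 0.51, array([ 0.548, -0.005,  0.24 ]))]
```

View pics/sc4.png

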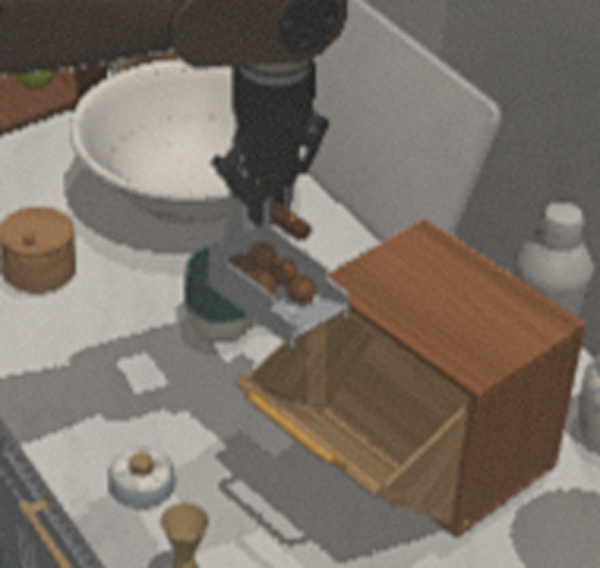

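The lip is over the pocket (crop (320,325)). Lowering 30 mm, then tipping about the lip.

```bash
python3 -m handwheel '[{"dp":[0,0,0.1],"angular":[0,0,0]},{"dp":[0,0,0.2],"angular":[0,0,0]},{"dp":[0,0.058,-0.056],"angular":[0.05,0,0]},{"dp":[0,0.058,-0.056],"angular":[0.05,0,0]},{"dp":[0,0.058,-0.056],"angular":[0.05,0,0]},{"dp":[0,0.058,-0.056],"angular":[0.05,0,0]},{"dp":[0,0.058,-0.036],"angular":[0.05,0,0]},{"dp":[0,0.058,-0.036],"angular":[0.05,0,0]},{"dp":[0,0.058,-0.036],"angular":[0.05,0,0]},{"dp":[0,0.058,-0.036],"angular":[0.05,0,0]},{"dp":[0,0.058,-0.056],"angular":[0.05,0,0]},{"dp":[0,0,0],"angular":[0,0,0]}]'
python3 - <<'E'
from h import *
to([.534,.0604,.315])
s=robot.get_state();Rt=R.from_rotvec(s['ee_rot']).as_matrix();print('lip',s['position']+Rt@[0,.077,.075])
p=robot.capture('scene');save({'pixels':cv2.resize(p['pixels'][110:290,200:390],(600,568),interpolation=cv2.INTER_CUBIC)},'sc5.png')
E
```

```text
time_s: 17.15
position: [0.5451, -0.0003, 0.3056]
ee_rot: [-2.46, -0.208, 0.077]
contact_force: [0.6, 0.8, -2.2]
gripper_width: 0.189
t 17.15 pos [ 5.451e-01 -3.000e-04  3.056e-01] xyaw 0.1694 zaxis [-0.108  0.615 -0.781] q [-0.43  0.09  1.77  0.54  1.69 -0.65] F [ 0.6  0.8 -2.2] w 0.189
dp [-0.007 -0.541  0.312]
lip [ 0.54698858 -0.0134895   0.19889396]
```

View pics/sc5.png

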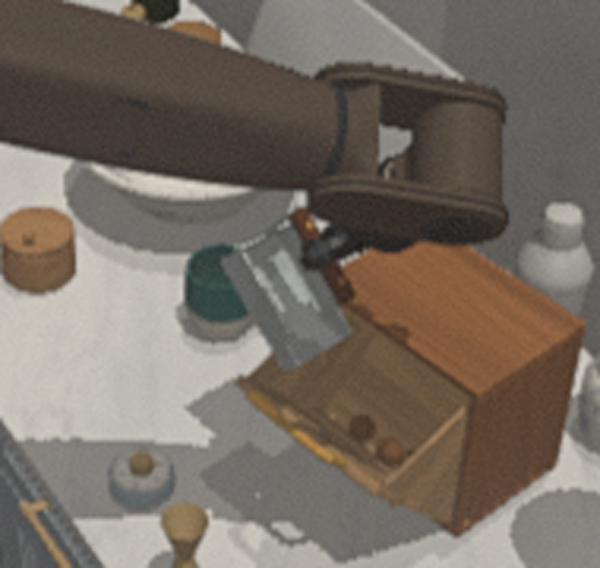

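```bash
python3 -m handwheel '[{"dp":[0,0.058,-0.056],"angular":[0.05,0,0]},{"dp":[0,0.058,-0.056],"angular":[0.05,0,0]},{"dp":[0,0.058,-0.056],"angular":[0.05,0,0]},{"dp":[0,0.058,-0.056],"angular":[0.05,0,0]},{"dp":[0,0.058,-0.056],"angular":[0.05,0,0]},{"dp":[0,0,0],"angular":[0,0,0]},{"dp":[0,0,0],"angular":[0,0,0]},{"dp":[0,0,0],"angular":[0,0,0]},{"dp":[0,0,0],"angular":[0,0,0]},{"dp":[0,0,0],"angular":[0,0,0]}]'
python3 - <<'E'
from h import *
to([.534,.0604,.315])
s=robot.get_state();Rt=R.from_rotvec(s['ee_rot']).as_matrix();print('lip',s['position']+Rt@[0,.077,.075])
p=robot.capture('scene');save({'pixels':cv2.resize(p['pixels'][110:290,200:390],(600,568),interpolation=cv2.INTER_CUBIC)},'sc6.png')
E
```

```text
time_s: 18.2
position: [0.5519, -0.0372, 0.3063]
ee_rot: [-2.087, -0.182, 0.104]
contact_force: [0.4, -0.3, -1.5]
gripper_width: 0.194
t 18.2 pos [ 0.5519 -0.0372  0.3063] xyaw 0.1736 zaxis [-0.149  0.854 -0.499] q [-0.56  0.25  1.71  0.76  1.92 -0.75] F [ 0.4 -0.3 -1.5] w 0.194
dp [-0.008 -0.57   0.816]
lip [ 0.54743683 -0.01097942  0.20215366]
```

View pics/sc6.png

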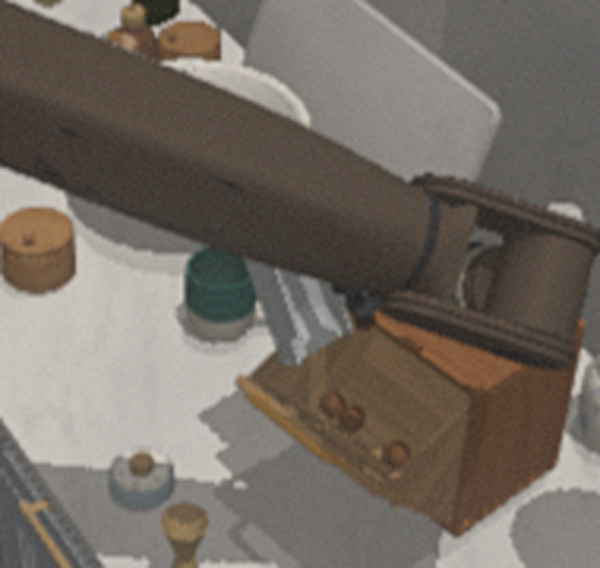

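Three walnuts show in the pocket at crop (332,405), (350,418) and (396,455). The front panel or the scoop may hide the other two. I'll tip back up and look.

```bash
python3 -m handwheel '[{"dp":[0,-0.054,0.06],"angular":[-0.05,0,0]},{"dp":[0,-0.054,0.06],"angular":[-0.05,0,0]},{"dp":[0,-0.054,0.06],"angular":[-0.05,0,0]},{"dp":[0,-0.054,0.06],"angular":[-0.05,0,0]},{"dp":[0,-0.054,0.04],"angular":[-0.05,0,0]},{"dp":[0,-0.054,0.04],"angular":[-0.05,0,0]},{"dp":[0,-0.054,0.0],"angular":[-0.05,0,0]},{"dp":[0,-0.054,0.0],"angular":[-0.05,0,0]},{"dp":[0,-0.054,0.0],"angular":[-0.05,0,0]},{"dp":[0,-0.054,0.0],"angular":[-0.05,0,0]},{"dp":[0,-0.054,0.0],"angular":[-0.05,0,0]},{"dp":[0,-0.054,0.0],"angular":[-0.05,0,0]},{"dp":[0,-0.054,0.0],"angular":[-0.05,0,0]},{"dp":[0,-0.054,0.06],"angular":[-0.05,0,0]},{"dp":[0,0,0],"angular":[0,0,0]}]'
python3 - <<'E'
from h import *
to([.534,.0604,.315])
p=robot.capture('scene');q=robot.capture('top')
o=np.zeros((500,796,3),np.uint8); o[:,:400]=cv2.resize(p['pixels'][130:280,230:350],(400,500),interpolation=cv2.INTER_CUBIC)
o[:400,400:796]=cv2.resize(q['pixels'][120:220,270:370],(396,400),interpolation=cv2.INTER_CUBIC)
save({'pixels':o},'sc7.png')
for P in (p,q): print([(np.round(x['location']),round(x['p'],2)) for x in robot.search_frame('walnut_0',P)])
E
```

```text
time_s: 19.75
position: [0.5358, 0.0494, 0.3174]
ee_rot: [-3.127, -0.276, 0.003]
contact_force: [-0.4, -0.5, -2.0]
gripper_width: 0.192
t 19.75 pos [0.5358 0.0494 0.3174] xyaw 0.1759 zaxis [-0.002  0.002 -1.   ] q [-0.1  -0.07  1.81  0.    1.41 -0.27] F [-0.4 -0.5 -2. ] w 0.192
dp [ 0.002 -0.111  0.025]
[(array([306., 236.]), 0.46)]
[(array([335., 179.]), 0.51), (array([345., 176.]), 0.4)]
```

View pics/sc7.png

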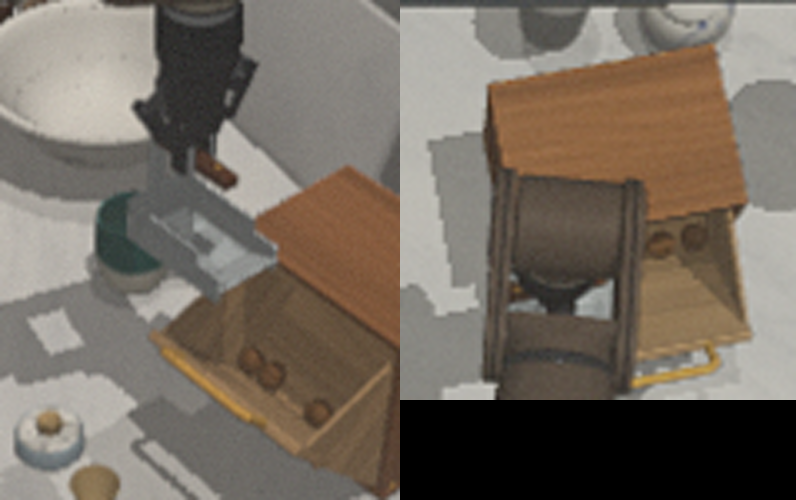

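The scoop is empty (crop (200,240)) and at least three walnuts lie in the pocket. I'll carry the scoop back, which also clears the view.

```bash
python3 -m handwheel '[{"dp":[-0.04,-0.16,0],"angular":[0,0,0]},{"dp":[-0.07,-0.3,0],"angular":[0,0,0]},{"dp":[-0.07,-0.3,0],"angular":[0,0,0]},{"dp":[-0.07,-0.3,0],"angular":[0,0,0]},{"dp":[-0.07,-0.3,0],"angular":[0,0,0]},{"dp":[-0.07,-0.3,0],"angular":[0,0,0]},{"dp":[-0.07,-0.3,0],"angular":[0,0,0]},{"dp":[-0.06,-0.3,0],"angular":[0,0,0]},{"dp":[-0.05,-0.22,0],"angular":[0,0,0]},{"dp":[-0.03,-0.12,0],"angular":[0,0,0]},{"dp":[0,0,0],"angular":[0,0,-0.07]},{"dp":[0,0,0],"angular":[0,0,-0.07]},{"dp":[0,0,0],"angular":[0,0,-0.07]},{"dp":[0,0,0],"angular":[0,0,-0.07]},{"dp":[0,0,0],"angular":[0,0,-0.07]},{"dp":[0,0,0],"angular":[0,0,0]}]'
python3 - <<'E'
from h import *
to([.4314,.2948,.092])
p=robot.capture('scene');q=robot.capture('top')
o=np.zeros((500,796,3),np.uint8); o[:,:400]=cv2.resize(p['pixels'][130:280,260:380],(400,500),interpolation=cv2.INTER_CUBIC)
o[:400,400:796]=cv2.resize(q['pixels'][120:220,270:370],(396,400),interpolation=cv2.INTER_CUBIC)
save({'pixels':o},'sc8.png')
for P in (p,q): print([(np.round(x['location']),round(x['p'],2)) for x in robot.search_frame('walnut_0',P)])
E
```

```text
time_s: 21.55
position: [0.4334, 0.2924, 0.3178]
ee_rot: [-2.953, -1.072, 0.001]
contact_force: [-0.7, -0.9, -2.5]
gripper_width: 0.192
t 21.55 pos [0.4334 0.2924 0.3178] xyaw 0.6966 zaxis [-0.  0. -1.] q [ 0.4  -0.11  1.84  0.    1.41 -0.3 ] F [-0.7 -0.9 -2.5] w 0.192
dp [ 1.000e-03 -3.000e-02  2.258e+00]
[(array([314., 244.]), 0.62), (array([268., 204.]), 0.62), (array([304., 236.]), 0.43)]
[(array([336., 182.]), 0.6), (array([329., 181.]), 0.48)]
```

View pics/sc8.png

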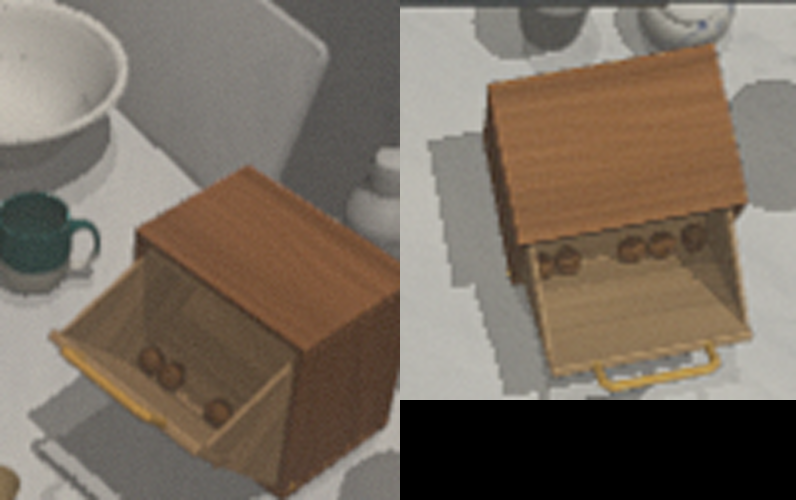

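The top view shows all five walnuts on the pocket floor, at crop (543,263), (567,260), (632,248), (660,245) and (693,237). Setting the scoop down.

```bash
python3 -m handwheel '[{"dp":[0,0,0.15],"angular":[0,0,0]},{"dp":[0,0,0.3],"angular":[0,0,0]},{"dp":[0,0,0.35],"angular":[0,0,0]},{"dp":[0,0,0.35],"angular":[0,0,0]},{"dp":[0,0,0.35],"angular":[0,0,0]},{"dp":[0,0,0.3],"angular":[0,0,0]},{"dp":[0,0,0.2],"angular":[0,0,0]},{"dp":[0,0,0.12],"angular":[0,0,0]},{"dp":[0,0,0.06],"angular":[0,0,0]},{"dp":[0,0,0],"angular":[0,0,0]},{"dp":[0,0,0],"angular":[0,0,0]}]'
python3 - <<'E'
from h import *
to([.4314,.2948,.09])
p=robot.capture('scene')
save({'pixels':cv2.resize(p['pixels'][150:250,190:290],(600,600),interpolation=cv2.INTER_CUBIC)},'sc9.png')
E
```

```text
time_s: 22.85
position: [0.4341, 0.2932, 0.101]
ee_rot: [-2.952, -1.074, -0.003]
contact_force: [-0.2, -0.6, -1.7]
gripper_width: 0.195
t 22.85 pos [0.4341 0.2932 0.101 ] xyaw 0.6976 zaxis [ 0.002  0.001 -1.   ] q [ 0.4   0.1   2.05  0.    0.99 -0.3 ] F [-0.2 -0.6 -1.7] w 0.195
dp [-0.011 -0.03   0.11 ]
```

View pics/sc9.png

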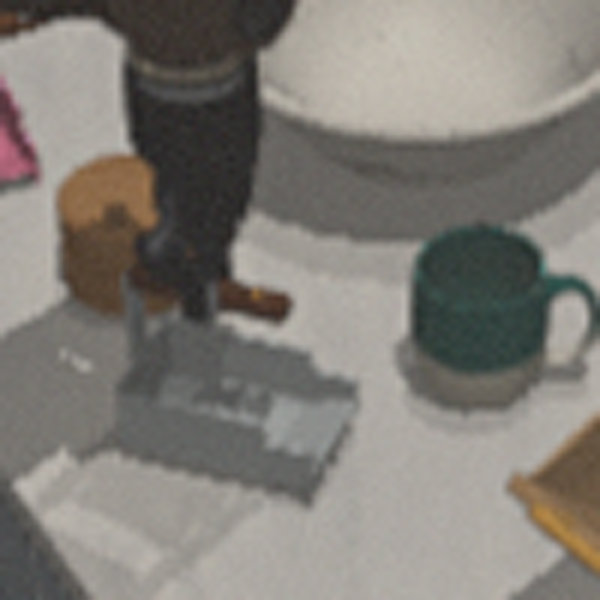

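The scoop (crop (240,410)) is level and about 10 mm above the worktop. I'll lower gently until contact.

```bash
python3 -m handwheel '[{"dp":[0,0,0.04],"angular":[0,0,0]},{"dp":[0,0,0.04],"angular":[0,0,0]},{"dp":[0,0,0.02],"angular":[0,0,0]},{"dp":[0,0,0],"angular":[0,0,0]},{"dp":[0,0,0],"angular":[0,0,0]}]'
```

```text
time_s: 23.4
position: [0.4333, 0.2928, 0.0898]
ee_rot: [-2.952, -1.074, -0.0]
contact_force: [-1.8, -0.5, -3.2]
gripper_width: 0.19
```

```bash
python3 -m handwheel '[{"dp":[0,0,0.01],"angular":[0,0,0]},{"dp":[0,0,0.01],"angular":[0,0,0]},{"dp":[0,0,0],"angular":[0,0,0]}]'
python3 -m handwheel '[{"dp":[0,0,0.01],"angular":[0,0,0]},{"dp":[0,0,0],"angular":[0,0,0]}]'
```

```text
time_s: 23.7
position: [0.4336, 0.2931, 0.0897]
ee_rot: [2.952, 1.074, -0.001]
contact_force: [-4.5, -1.9, 8.4]
gripper_width: 0.192
time_s: 23.9
position: [0.4337, 0.2932, 0.0897]
ee_rot: [2.952, 1.074, -0.001]
contact_force: [-6.2, -2.4, 11.6]
gripper_width: 0.194
```

Contact is made, at the same height as the original grasp. Releasing and rising straight up.

```bash
python3 -m handwheel '[{"dp":[0,0,-0.03],"angular":[0,0,0]},{"dp":[0,0,0],"angular":[0,0,0]}]'
python3 -m handwheel '[{"dp":[0,0,0],"angular":[0,0,0]},{"dp":[0,0,0],"angular":[0,0,0]},{"dp":[0,0,0],"angular":[0,0,0]},{"dp":[0,0,0],"angular":[0,0,0]}]' 0.5
python3 -m handwheel '[{"dp":[0,0,-0.1],"angular":[0,0,0]},{"dp":[0,0,-0.25],"angular":[0,0,0]},{"dp":[0,0,-0.35],"angular":[0,0,0]},{"dp":[0,0,-0.4],"angular":[0,0,0]},{"dp":[0,0,-0.4],"angular":[0,0,0]},{"dp":[0,0,-0.3],"angular":[0,0,0]},{"dp":[0,0,-0.2],"angular":[0,0,0]}]'
python3 - <<'E'
from h import *
to([.4755,-.0658,.25])
p=robot.capture('scene')
save({'pixels':cv2.resize(p['pixels'][140:260,190:310],(600,600),interpolation=cv2.INTER_CUBIC)},'sc10.png')
E
```

```text
time_s: 24.1
position: [0.4336, 0.293, 0.0902]
ee_rot: [-2.952, -1.074, -0.002]
contact_force: [-0.4, -0.9, -3.1]
gripper_width: 0.186
time_s: 24.5
position: [0.4335, 0.2929, 0.0899]
ee_rot: [-2.952, -1.074, -0.0]
contact_force: [0.5, -0.8, 0.9]
gripper_width: 0.501
time_s: 25.2
position: [0.4341, 0.2932, 0.2943]
ee_rot: [-2.952, -1.074, -0.009]
contact_force: [0.5, 0.0, -0.2]
gripper_width: 0.497
t 25.2 pos [0.4341 0.2932 0.2943] xyaw 0.6978 zaxis [ 0.005  0.002 -1.   ] q [ 0.4  -0.1   1.88  0.    1.36 -0.3 ] F [ 0.5  0.  -0.2] w 0.497
dp [-1.992  3.016  0.437]
```

View pics/sc10.png

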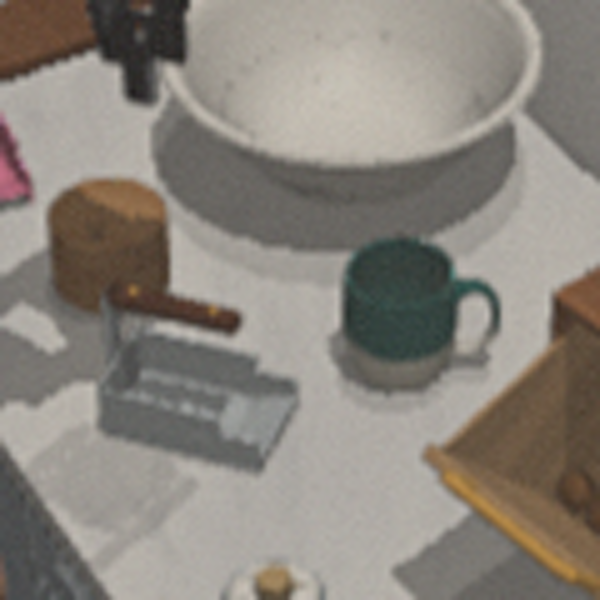

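The scoop stands upright and empty at crop (195,400). Now back to the bin's bar.

```bash
python3 -m handwheel '[{"dp":[0,0,0],"angular":[0,0,0.0885]},{"dp":[0,0,0],"angular":[0,0,0.0885]},{"dp":[0,0,0],"angular":[0,0,0.0885]},{"dp":[0,0,0],"angular":[0,0,0.0885]},{"dp":[-0.015,0.2,0],"angular":[0,0,0]},{"dp":[-0.02,0.35,0],"angular":[0,0,0]},{"dp":[-0.02,0.35,0],"angular":[0,0,0]},{"dp":[-0.02,0.35,0],"angular":[0,0,0]},{"dp":[-0.02,0.35,0],"angular":[0,0,0]},{"dp":[-0.02,0.35,0],"angular":[0,0,0]},{"dp":[-0.02,0.35,0],"angular":[0,0,0]},{"dp":[-0.02,0.35,0],"angular":[0,0,0]},{"dp":[-0.02,0.35,0],"angular":[0,0,0]},{"dp":[-0.02,0.35,0],"angular":[0,0,0]},{"dp":[-0.02,0.25,0],"angular":[0,0,0]},{"dp":[0,0,0],"angular":[0,0,0]},{"dp":[0,0,0],"angular":[0,0,0]}]' 0.6
python3 - <<'E'
from h import *
to([.4725,-.0658,.171])
E
```

```text
time_s: 26.95
position: [0.4715, -0.0658, 0.2895]
ee_rot: [-3.13, -0.259, 0.001]
contact_force: [0.1, 0.4, 0.1]
gripper_width: 0.397
t 26.95 pos [ 0.4715 -0.0658  0.2895] xyaw 0.1654 zaxis [-0.001  0.001 -1.   ] q [-0.35 -0.21  1.98  0.    1.37 -0.52] F [0.1 0.4 0.1] w 0.397
dp [0.01  0.003 1.185]
```

```bash
python3 -m handwheel '[{"dp":[0.01,0,0.2],"angular":[0,0,0]},{"dp":[0,0,0.3],"angular":[0,0,0]},{"dp":[0,0,0.3],"angular":[0,0,0]},{"dp":[0,0,0.25],"angular":[0,0,0]},{"dp":[0,0,0.1],"angular":[0,0,0]},{"dp":[0,0,0],"angular":[0,0,0]}]'
python3 -m handwheel '[{"dp":[0,0,0],"angular":[0,0,0]},{"dp":[0,0,0],"angular":[0,0,0]},{"dp":[0,0,0],"angular":[0,0,0]},{"dp":[0,0,0],"angular":[0,0,0]},{"dp":[0,0,0],"angular":[0,0,0]}]' 1 40
```

```text
time_s: 27.55
position: [0.4718, -0.0643, 0.1734]
ee_rot: [-3.129, -0.264, 0.005]
contact_force: [-0.8, 0.9, -0.7]
gripper_width: 0.402
time_s: 28.05
position: [0.4747, -0.0655, 0.1769]
ee_rot: [3.13, 0.261, 0.009]
contact_force: [3.8, 2.6, 2.9]
gripper_width: 0.09
```

Run:
```python
from h import *
to([.6177,-.0412,.2218])
p=robot.capture('scene')
save({'pixels':cv2.resize(p['pixels'][140:290,250:400],(600,600),interpolation=cv2.INTER_CUBIC)},'b2.png')
```

```text
t 28.05 pos [ 0.4747 -0.0655  0.1769] xyaw 0.1663 zaxis [ 0.006  0.    -1.   ] q [-0.35 -0.1   2.1   0.    1.14 -0.52] F [3.8 2.6 2.9] w 0.09
dp [ 1.453 -0.003 -0.441]
```

View pics/b2.png

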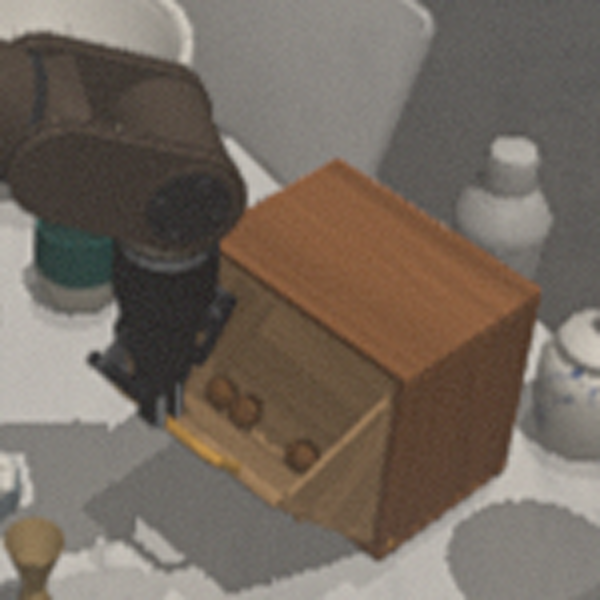

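The bar sits at the very tips of the pads (crop (165,415)), so I'll reopen, go 12 mm lower and regrip.

```bash
python3 -m handwheel '[{"dp":[0,0,0],"angular":[0,0,0]},{"dp":[0,0,0],"angular":[0,0,0]},{"dp":[0,0,0],"angular":[0,0,0]},{"dp":[0,0,0.04],"angular":[0,0,0]},{"dp":[0.02,0,0.04],"angular":[0,0,0]},{"dp":[0.02,0,0.02],"angular":[0,0,0]},{"dp":[0,0,0],"angular":[0,0,0]}]' 0.6
python3 -m handwheel '[{"dp":[0,0,0],"angular":[0,0,0]},{"dp":[0,0,0],"angular":[0,0,0]},{"dp":[0,0,0],"angular":[0,0,0]},{"dp":[0,0,0],"angular":[0,0,0]},{"dp":[0,0,0],"angular":[0,0,0]}]' 1 40
```

```text
time_s: 28.8
position: [0.4766, -0.0648, 0.1641]
ee_rot: [-3.13, -0.262, 0.002]
contact_force: [-0.6, 0.2, 0.6]
gripper_width: 0.396
time_s: 29.3
position: [0.4752, -0.0652, 0.1652]
ee_rot: [3.13, 0.263, -0.008]
contact_force: [-5.7, -0.7, 4.7]
gripper_width: 0.097
```

```bash
python3 -m handwheel '[{"dp":[0.06,0,-0.05],"angular":[0,0,0]},{"dp":[0.123,0,-0.091],"angular":[0,0,0]},{"dp":[0.129,0,-0.082],"angular":[0,0,0]},{"dp":[0.134,0,-0.073],"angular":[0,0,0]},{"dp":[0.139,0,-0.063],"angular":[0,0,0]},{"dp":[0.143,0,-0.053],"angular":[0,0,0]},{"dp":[0.146,0,-0.043],"angular":[0,0,0]},{"dp":[0.149,0,-0.033],"angular":[0,0,0]},{"dp":[0.151,0,-0.022],"angular":[0,0,0]},{"dp":[0.152,0,-0.012],"angular":[0,0,0]},{"dp":[0.13,0,-0.001],"angular":[0,0,0]},{"dp":[0,0,0],"angular":[0,0,0]},{"dp":[0,0,0],"angular":[0,0,0]}]'
python3 -c "
from h import *
to([.6177,-.0412,.2218])"
```

```text
time_s: 30.6
position: [0.6215, -0.0402, 0.2184]
ee_rot: [-3.13, -0.262, -0.006]
contact_force: [2.0, 2.3, 3.7]
gripper_width: 0.098
t 30.6 pos [ 0.6215 -0.0402  0.2184] xyaw 0.167 zaxis [ 0.004  0.001 -1.   ] q [-0.23  0.18  1.73  0.    1.23 -0.4 ] F [2.  2.3 3.7] w 0.098
dp [-0.039  0.004 -0.034]
```

```bash
python3 -m handwheel '[{"dp":[0.04,0,0],"angular":[0,0,0]},{"dp":[0.03,0,0],"angular":[0,0,0]},{"dp":[0,0,0],"angular":[0,0,0]},{"dp":[0,0,0],"angular":[0,0,0]}]'
python3 -m handwheel '[{"dp":[-0.05,0,0],"angular":[0,0,0]},{"dp":[0,0,0],"angular":[0,0,0]}]'
python3 -m handwheel '[{"dp":[0,0,0],"angular":[0,0,0]},{"dp":[0,0,0],"angular":[0,0,0]},{"dp":[0,0,0],"angular":[0,0,0]},{"dp":[0,0,-0.1],"angular":[0,0,0]},{"dp":[0,0,-0.3],"angular":[0,0,0]},{"dp":[0,0,-0.4],"angular":[0,0,0]},{"dp":[0,0,-0.4],"angular":[0,0,0]},{"dp":[-0.3,0,0],"angular":[0,0,0]},{"dp":[-0.4,0,0],"angular":[0,0,0]},{"dp":[-0.4,0,0],"angular":[0,0,0]},{"dp":[-0.3,0,0],"angular":[0,0,0]},{"dp":[0,-0.4,0],"angular":[0,0,0]},{"dp":[0,-0.4,0],"angular":[0,0,0]},{"dp":[0,-0.4,0],"angular":[0,0,0]},{"dp":[0,-0.4,0],"angular":[0,0,0]},{"dp":[0,-0.4,0],"angular":[0,0,0]},{"dp":[0,0,0],"angular":[0,0,0]},{"dp":[0,0,0],"angular":[0,0,0]}]' 0.6
```

```text
time_s: 31.0
position: [0.6228, -0.0399, 0.2183]
ee_rot: [-3.13, -0.262, 0.02]
contact_force: [-13.2, 0.6, 11.1]
gripper_width: 0.099
time_s: 31.2
position: [0.6215, -0.0401, 0.2183]
ee_rot: [-3.13, -0.261, -0.0]
contact_force: [-1.2, 3.8, 5.7]
gripper_width: 0.096
time_s: 33.0
position: [0.4509, 0.134, 0.3377]
ee_rot: [3.13, 0.265, 0.001]
contact_force: [0.8, 0.5, -1.7]
gripper_width: 0.401
```

Run:
```python
from h import *
to([.6177,-.0412,.2218])
p=robot.capture('scene');q=robot.capture('top');save(p,'end.png');C=cloud(p);D=cloud(q)
def sel(CC,x0,x1,y0,y1,z0,z1):
    m=(CC[...,0]>x0)&(CC[...,0]<x1)&(CC[...,1]>y0)&(CC[...,1]<y1)&(CC[...,2]>z0)&(CC[...,2]<z1);return CC[m]
X=sel(C,.57,.66,-.12,.04,.222,.26); print('bar',len(X),cv2.fitLine(X[:,:2].astype(np.float32),cv2.DIST_L2,0,.01,.01).ravel(),X[:,2].max())
X=sel(C,.57,.66,-.13,.05,.04,.18)
A=np.c_[X[:,1:],np.ones(len(X))];c,*_=np.linalg.lstsq(A,X[:,0],rcond=None);print('panel plane x=a y+b z+c',c.round(3))
X=sel(C,.36,.52,.2,.37,.092,.13);print('scoopbar',X.mean(0).round(4),X[:,2].std().round(4))
for l in ['mug_blue','salt_box','kitchen_timer','jigger','tumbler_0','bottle_opener']:
    r=robot.trace(l,p)
    if r:
        X=C[r[0]['region']&(p['range_z']>0)];print(l,np.percentile(X,2,0).round(3),np.percentile(X,98,0).round(3))
```

```text
t 33.0 pos [0.4509 0.134  0.3377] xyaw 0.1689 zaxis [ 0.001 -0.001 -1.   ] q [ 0.07 -0.25  1.93 -0.    1.46 -0.1 ] F [ 0.8  0.5 -1.7] w 0.401
dp [1.349 2.007 1.162]
bar 119 [ 0.18234746 -0.98323417  0.6224156  -0.04724791] 0.24474589661811064
panel plane x=a y+b z+c [-0.173 -0.011  0.612]
scoopbar [0.4312 0.2873 0.1075] 0.0054
mug_blue [0.558 0.214 0.01 ] [0.642 0.299 0.092]
salt_box [0.415 0.408 0.011] [0.498 0.491 0.076]
kitchen_timer [0.364 0.044 0.005] [0.425 0.105 0.044]
jigger [ 0.348 -0.084  0.001] [ 0.39  -0.012  0.101]
tumbler_0 [ 0.346 -0.285 -0.   ] [ 0.451 -0.163  0.095]
bottle_opener [ 0.366 -0.448  0.   ] [ 0.405 -0.315  0.014]
```

View pics/end.png

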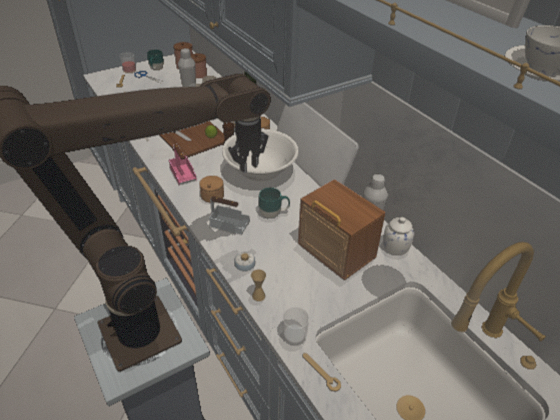

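The final picture shows the bin shut at (340,225), with the panel plane within about 0.01 rad of vertical. The scoop is upright at (228,212), the bystanders are where they were, and the arm is clear at (247,160). Handing in.

```bash
python3 -c "
from station import robot
print(robot.hand_in())"
```

```text
the job is handed in; nothing more can be done
None
```

The job is handed in at about 33 s of the 66 s allowed; hand-in gives no verdict. I pulled the bin front out until the force rose and the bar stopped moving. The five walnuts went from the metal scoop into the open pocket. The empty scoop went back down close to its original spot, and I pushed the front shut with the bar.

- **Front at its stop:** the bar position gave an angle of about 0.725–0.73 rad, slightly below the stated 0.75 stop but above the required 0.7.
- **Walnuts:** before closing, the top view showed all five on the pocket floor. The scene view showed only three, with the rest hidden behind the front panel. I could not see inside after closing.
- **Bin shut:** the panel is within about 0.01 rad of vertical, and the bar is about 6 mm further back than when I started.
- **Scoop:** upright and empty on the worktop. I felt contact at the same grip height as when I picked it up.
- **Bystanders:** depth extents match the start, apart from looser outlines on the jigger and tumbler; neither had visibly moved in the picture.
- **Regrip:** my first grip on the bar for closing caught it only at the pad tips, so I reopened and regripped lower.

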